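Lock the shaker's retaining bar with its pin and spring clip

ROBOT

A 7-joint arm with a two-finger parallel gripper is mounted at the origin on the work surface. World frame = base frame: x ahead of the robot, y to its left, z up, the work surface at z = 0. Lengths are in m, angles in degrees, forces in N, time in s.
With the tool pointing down it reaches from about 0.425 to 0.875 m from the base axis. Payload 4.7 kg.
Tool frame: the origin (TCP) lies on the mounting face of the last link; the fingertips stand 182 mm ahead of it and the grasp point (between the pads) lies 164 mm ahead of it; z points along the fingers, y is the line along which they close (so a half turn about z gives the same grasp; the last joint's range is limited). The gripper opens to 87 mm and grips with 3 to 60 N. Pads are 19 mm wide; open, the fingers measure 117 mm over their backs; the gripper's body (75 mm by 190 mm) begins 51 mm behind the grasp point.
Start: joints at [76.152, 18.392, -4.016, 83.108, 1.295, 78.541, -3.26], TCP at [0.164, -0.629, 0.405] pointing down, gripper open.
Joint ranges: [-163.93, 163.93], [-17.29, 119.83], [-79.2, 71.16], [3.27, 140.29], [-89.18, 269.18], [5.43, 117.66], [-154.24, 154.24]. Speed limits (degrees/s): [147.25, 147.25, 180, 180, 180, 180, 180].

INTERFACE

Orientations are given as [roll, pitch, yaw] about the fixed x, y, z axes, in that order (R = Rz(yaw) Ry(pitch) Rx(roll)).
In Python, from cell import env gives the robot as it stands.
- The arm moves only by the tool servo_tool, never from a script. Its argument "plan" is a list of rows, each an object with "xyz": the shift along the tool's x, y, z in cm, a list of three; "twist": the turn, a rotation vector about the tool's x, y, z in degrees, a list of three; "jaw": the closure, from 0 (fully open) to 1 (shut). In form: [{"xyz": [x, y, z], "twist": [wx, wy, wz], "jaw": jaw}, ...]. A call has 1 to 10 rows; each row is the pose to reach, as a shift and turn from the pose commanded when the call began, along the tool's axes at that moment; what a row does not reach only later rows make up. A row lasts 1/12 s, in which the tool goes at most 41.7 mm and 7.16 degrees, less where a joint would pass 70% of its speed; a pose out of reach is approached as far as the arm can. A call with a gripper value outside its range is refused whole. The fingers move at their own pace and stop on an object; "newtons" is the grip in N (left out, the last holds). Time passes only in rows, so rows that repeat a pose let the fingers close. It gives the time, the measured TCP pose, the force, the opening and the grip force at its end, in the units of the state.
- env.get_obs(): the state, without advancing time (a new reading comes with each control period).
- env.read_camera(name): name is "scene" or "side" or "wrist"; returns a dict with "img" (480x640x3 uint8, red, green, blue), "camera_matrix" (3x3 intrinsics, pixels), "R" (3x3) and "t" (3): a world point X has camera coordinates R X + t. Camera axes: x right, y down, z forward; pixel columns grow to the right and rows downward; lengths in m; the calibration is good to about 2 mm. The wrist camera is an equidistant fisheye: a pixel r from the principal point sees the ray r / f radians off the axis. A picture is of the moment at which its call begins. There is no depth.
- env.sign_off(): hands the job in; it is judged then, once.
The state is a dict: "time_s": time; "qpos": joint angles; "joint_velocities": joint speeds; "effort": joint torques, N m; "tool_pos": TCP position; "tool_rot": TCP orientation; "force": force on the tool from outside, world axes, zero at the start; "wrist_torque": the same for the moment, N m; "grip_width": finger opening in m; "grasp_force": force on a finger pad.
Only numpy, scipy, OpenCV 4.12 (cv2) and the standard library are available. Lean on these libraries where they do the work, as an engineer would, in place of code of your own. Each camera call takes 0.05 s, during which the arm holds its last target. There are 200 camera calls.

TASK

Push the shaker's red-headed locking pin fully home through the bracket, then take the orange spring clip from its holder and push its straight leg down through the hole across the pin's far end until the bow snaps round the pin and the grip sits down close to it. Feel for the hole and press gently, without forcing the clip against the pin; leave the clip locked there, let go of it, and leave the other things on the bench where they are.

Things in the scene. Friction and masses are not known exactly. Their poses are not given: they have to be found in the camera images.
- lock_pin (a joint): Locking pin of the white bench shaker: a level steel rod, diameter 18 mm, that slides along its length with 6 to 8 N of friction through a bracket of two ears (tops 12 mm above the pin's axis) at the shaker's front. Value in m: how far it is pushed in; starts at 0 to 0.008; fully home, against a stop, at 0.045. Push it home before fitting the clip.
- pin_head (a point): Centre of the outer flat face of the pin's red head (disc, diameter 34 mm, 10 mm thick), at the pin's right end seen from the robot. Axes are the shaker's: y runs along the pin from head to drilled end, which is the way to push; z up; x away from the robot. The pin's axis is 90 mm above the bench; nothing stands within 60 mm outside the head.
- hole_mark (a point): Point fixed to the shaker on the pin's axis, 22 mm outside the left ear. Axes as pin_head. The pin's drilled end is a sleeve (diameter 18, 44 mm long) screwed on by hand: with the pin home its cross hole is 6 to 24 mm beyond this point along +y; feel or look for it. It is 7 mm wide along the pin and 8 across, in a yellow band, vertical, right through, no chamfer; mouth 9 mm above the axis.
- clip_grip (a point): Centre of the spring clip's orange grip, 18 (x) by 14 (y) by 34 mm high (z); pinch its 14 mm from above. Clip about 70 g. It stands in a slot of a grey holder (70 x 50, 60 mm high), grip resting on the holder's top; lift 50 mm to clear. z up along the leg, x from leg to bow; the leg is 2 mm from here in -x. In use z is up and x lies across the pin, bow towards or away from the robot.
- clip_shoulder (a point): Point on the underside of the orange grip where the straight leg comes out (17 mm below the grip's centre, 2 mm in -x). Axes as clip_grip. With the clip locked it is 9 to 12 mm above the pin's axis.
- clip_tip (a point): Tip of the clip's straight leg, a round-ended steel rod 5 mm in diameter, 44 mm long below the grip. Axes as clip_grip. The clip may sit 1 to 2 mm off or slightly tilted in the fingers, so the tip may also need feeling across the pin; it dips about 1 mm where it meets the hole's edges.
- clip_bow (a joint): Springy bow of the clip, 4 mm wire beside the leg with a waist and a flared tip 33 mm below the grip. Value in rad: its spread; 0 relaxed, about 0.1 as the waist passes the pin's sides, near 0 once snapped. It meets the pin when the leg is about 23 mm into the hole; pushing it over takes 4 to 10 N; it snaps with the grip about 11 mm above the pin's top, then go on till the grip nearly touches.
- bottle: Reagent bottle 56 mm in diameter, 120 mm high; origin at the centre of its underside. Leave it.
- tip_box: White and yellow tip box 85 x 125 mm, 92 mm high; origin at the centre of its underside. Leave it.
- tube_rack: Blue tube rack 110 x 200 mm with capped tubes, 104 mm high; origin at the centre of its underside. Leave it.
Mind the look-alikes: they are no part of the job. What is shaped like the part that bears clip_grip but black or yellow is not meant.

How it is judged:
By the outcome, as a careful person would: the job done as asked, in the order asked, and still so for the second after the job is handed in, with the robot touching nothing.
It also fails if it takes over 72 s, if anything falls off the work surface, if the arm or the gripper's body presses on something with over 40 N, if the wrist force passes 120 N, or if a joint passes its speed limit or range.

## Working session

There is one attempt and no reset: what is moved stays moved. The work goes in short steps, Python scripts to look and compute and a tool call to move; the robot and the scene stay as the last step left them, time stands still between calls to the robot, and variables do not carry over. Pictures are saved under pics/ and viewed, at most 10 in all, crops included, and the job is handed in when it is done.

Besides the shell and the picture viewer there is one more tool, called after ">>>" by a JSON object that holds its "name" and its "arguments". servo_tool: Moves the arm, as the interface text tells. Its arguments: {"type":"object","properties":{"plan":{"type":"array","items":{"type":"object","properties":{"xyz":{"type":"array","items":{"type":"number"}},"twist":{"type":"array","items":{"type":"number"}},"jaw":{"type":"number"}}}},"newtons":{"type":"number"}},"required":["plan"]}

```bash
mkdir -p pics; python3 - <<'E'
from cell import env
import cv2,numpy as np
o=env.get_obs();print({k:np.round(v,4) for k,v in o.items()})
for n in ("scene","side","wrist"):
    c=env.read_camera(n);cv2.imwrite(f"pics/{n}0.png",c["img"][:,:,::-1])
    np.savez(f"pics/{n}0.npz",**c)
    print(n,np.round(c["camera_matrix"],1).tolist(),np.round(c["R"],3).tolist(),np.round(-c["R"].T@c["t"],3))
E
```

```text
{'time_s': np.float64(0.0), 'qpos': array([76.1513, 18.4393, -4.016 , 83.1741,  1.2963, 78.5394, -3.2587]), 'joint_velocities': array([-0.0392, -0.0238, -0.0639,  0.0052, -0.0449,  0.0089, -0.0314]), 'effort': array([ 1.00000e-03, -4.91294e+01, -4.03400e-01, -3.12527e+01,
       -6.38000e-02,  4.38000e-02,  2.00000e-04]), 'tool_pos': array([ 0.1644, -0.6287,  0.4037]), 'tool_rot': array([-1.798925e+02,  6.800000e-03,  1.466030e+01]), 'force': array([ 0.6806, -0.5866,  0.7875]), 'wrist_torque': array([ 0.0012, -0.004 ,  0.0529]), 'grasp_force': np.float64(0.0), 'grip_width': np.float64(0.087)}
scene [[446.4, 0.0, 323.1], [0.0, 446.4, 239.0], [0.0, 0.0, 1.0]] [[0.692, 0.721, -0.02], [0.484, -0.485, -0.729], [-0.536, 0.495, -0.684]] [ 1.082 -0.523  0.755]
side [[549.2, 0.0, 309.2], [0.0, 549.2, 235.3], [0.0, 0.0, 1.0]] [[0.964, -0.267, -0.003], [-0.192, -0.686, -0.702], [0.186, 0.677, -0.712]] [ 0.353 -0.803  0.896]
wrist [[371.6, 0.0, 320.6], [0.0, 371.6, 242.8], [0.0, 0.0, 1.0]] [[0.252, -0.968, -0.003], [-0.925, -0.242, 0.293], [-0.284, -0.072, -0.956]] [ 0.242 -0.608  0.383]
```

View pics/scene0.png

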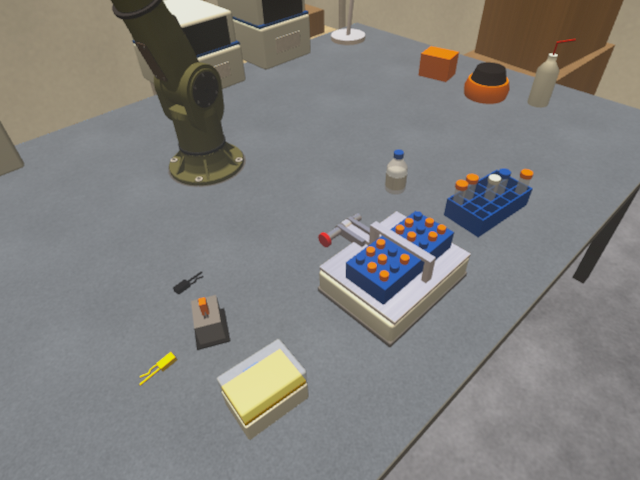

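View pics/side0.png

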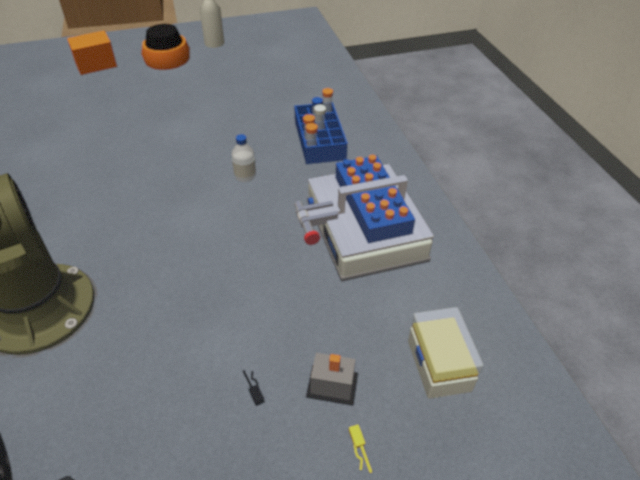

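The red head is at scene (325,239) and side (312,237). The clip grip is at scene (203,306) and side (335,362). Next I'll triangulate and zoom in.

```bash
cat > h.py <<'E'
import numpy as np,cv2
def load(n): return dict(np.load(f"pics/{n}.npz"))
def ray(c,p):
    K=c["camera_matrix"];d=np.array([(p[0]-K[0,2])/K[0,0],(p[1]-K[1,2])/K[1,1],1.])
    d=c["R"].T@d;return -c["R"].T@c["t"],d/np.linalg.norm(d)
def tri(c1,p1,c2,p2):
    A=0;b=0;L=[]
    for c,p in((c1,p1),(c2,p2)):
        o,d=ray(c,p);M=np.eye(3)-np.outer(d,d);A=A+M;b=b+M@o;L.append((o,d))
    X=np.linalg.solve(A,b);return X,[np.linalg.norm(np.cross(X-o,d)) for o,d in L]
def planez(c,p,z):
    o,d=ray(c,p);return o+d*(z-o[2])/d[2]
def proj(c,X):
    x=c["R"]@np.asarray(X)+c["t"];x=c["camera_matrix"]@x;return x[:2]/x[2]
def crop(c,x,y,w,h,s): return cv2.resize(c["img"][y:y+h,x:x+w,::-1],(w*s,h*s),interpolation=cv2.INTER_CUBIC)
def blob(c,box,f):
    x,y,w,h=box;hsv=cv2.cvtColor(c["img"][y:y+h,x:x+w],cv2.COLOR_RGB2HSV).astype(int)
    m=f(hsv[...,0],hsv[...,1],hsv[...,2]);yy,xx=np.nonzero(m);return np.array([xx.mean()+x,yy.mean()+y]),m.sum(),(xx.min()+x,xx.max()+x,yy.min()+y,yy.max()+y)
E
python3 - <<'E'
from h import *
a,b=load("scene0"),load("side0")
red=lambda h,s,v:((h<5)|(h>172))&(s>150)&(v>80)
org=lambda h,s,v:(h>4)&(h<14)&(s>180)&(v>100)
for n,f,ba,bb in(("head",red,(310,225,35,30),(295,222,35,30)),("grip",org,(185,285,40,50),(315,345,40,40))):
    pa,pb=blob(a,ba,f),blob(b,bb,f);print(n,pa,pb,tri(a,pa[0],b,pb[0]))
A=crop(a,300,200,90,65,6)[:300,:];B=crop(b,285,185,90,65,6)[:,:]
C=crop(a,185,285,40,60,5);D=crop(b,300,340,60,60,5)
im=np.zeros((600,800,3),np.uint8)
im[:300,:400]=cv2.resize(crop(a,310,205,80,60,5),(400,300));im[:300,400:]=crop(b,285,185,80,60,5)
im[300:,:400]=crop(a,170,285,80,60,5);im[300:,400:]=crop(b,300,345,80,60,5)
cv2.imwrite("pics/z0.png",im)
E
```

```text
head (array([325.71698113, 236.96226415]), np.int64(53), (np.int64(320), np.int64(330), np.int64(233), np.int64(242))) (array([310.62318841, 235.56521739]), np.int64(69), (np.int64(305), np.int64(318), np.int64(232), np.int64(241))) (array([ 0.56447895, -0.03807131,  0.09287751]), [np.float64(0.0018066074230603678), np.float64(0.0018066074230603751)])h.py:18: RuntimeWarning: Mean of empty slice.
  m=f(hsv[...,0],hsv[...,1],hsv[...,2]);yy,xx=np.nonzero(m);return np.array([xx.mean()+x,yy.mean()+y]),m.sum(),(xx.min()+x,xx.max()+x,yy.min()+y,yy.max()+y)
  ret = ret.dtype.type(ret / rcount)
Traceback (most recent call last):
  File "h.py", line 18, in blob
    m=f(hsv[...,0],hsv[...,1],hsv[...,2]);yy,xx=np.nonzero(m);return np.array([xx.mean()+x,yy.mean()+y]),m.sum(),(xx.min()+x,xx.max()+x,yy.min()+y,yy.max()+y)
                                                                                                                  ~~~~~~^^
ValueError: zero-size array to reduction operation minimum which has no identity
```

```bash
python3 - <<'E'
from h import *
a,b=load("scene0"),load("side0")
red=lambda h,s,v:((h<5)|(h>172))&(s>120)&(v>80)
org=lambda h,s,v:(h>3)&(h<18)&(s>150)&(v>90)
for n,f,ba,bb in(("head",red,(310,225,35,30),(295,222,35,30)),("grip",org,(185,285,40,50),(315,345,40,40))):
    pa,pb=blob(a,ba,f),blob(b,bb,f);print(n,pa,pb,tri(a,pa[0],b,pb[0]))
im=np.zeros((600,800,3),np.uint8)
im[:300,:400]=crop(a,310,205,80,60,5);im[:300,400:]=crop(b,285,185,80,60,5)
im[300:,:400]=crop(a,170,285,80,60,5);im[300:,400:]=crop(b,300,345,80,60,5)
cv2.imwrite("pics/z0.png",im)
E
```

```text
head (array([324.58730159, 238.87301587]), np.int64(126), (np.int64(319), np.int64(330), np.int64(232), np.int64(246))) (array([311.45774648, 237.        ]), np.int64(142), (np.int64(305), np.int64(318), np.int64(231), np.int64(243))) (array([ 0.56540931, -0.04200741,  0.09130818]), [np.float64(0.0010877511312319002), np.float64(0.0010877511312319696)])
grip (array([202.77142857, 305.02857143]), np.int64(105), (np.int64(198), np.int64(207), np.int64(298), np.int64(314))) (array([334.1025641 , 361.94017094]), np.int64(117), (np.int64(330), np.int64(339), np.int64(355), np.int64(369))) (array([ 0.52489997, -0.32838822,  0.08050289]), [np.float64(0.0012388392884867504), np.float64(0.001238839288486774)])
```

View pics/z0.png

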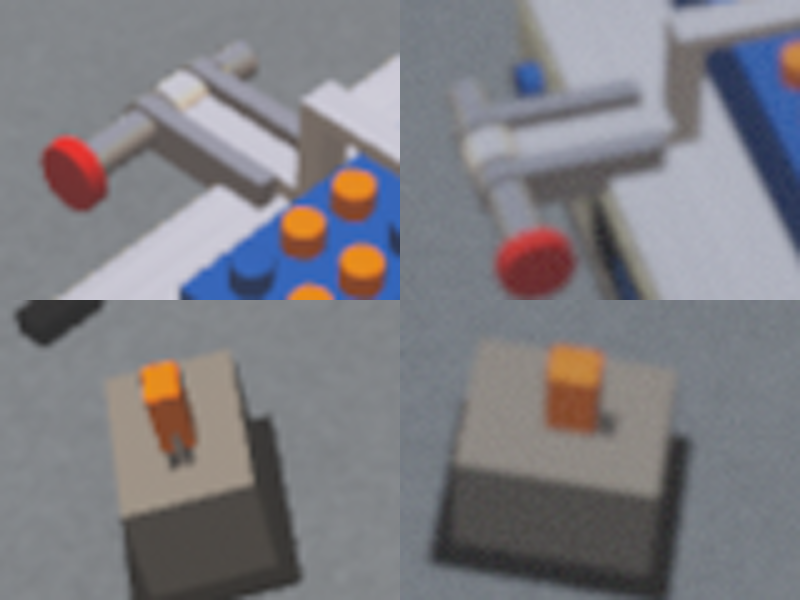

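The crops show the drilled end at scene (359,215) and side (298,203), the bow on the far side of the grip from the robot, and the holder top's corners. I'll measure the directions from these.

```bash
python3 - <<'E'
from h import *
a,b=load("scene0"),load("side0")
A=lambda u,v:np.array([310+u/5,205+v/5]);B=lambda u,v:np.array([285+(u-400)/5,185+v/5])
print("head",tri(a,A(73,174),b,B(536,264)))
print("end",tri(a,A(247,54),b,B(466,90)),planez(a,A(247,54),.09),planez(b,B(466,90),.09))
print("head z.09",planez(a,A(73,174),.09),planez(b,B(536,264),.09))
C=lambda u,v:np.array([170+u/5,285+(v-300)/5]);D=lambda u,v:np.array([300+(u-400)/5,345+(v-300)/5])
for n,c,F,P in(("sc",a,C,[(107,382),(228,350),(253,487),(123,517)]),("sd",b,D,[(478,340),(678,372),(658,497),(457,466)])):
    X=np.array([planez(c,F(*p),.06)[:2] for p in P]);print(n,np.round(X,4).tolist(),"c",X.mean(0))
    for i in range(4):
        d=X[(i+1)%4]-X[i];print(np.round(np.linalg.norm(d),4),np.degrees(np.arctan2(d[1],d[0])).round(1))
# grip top centre z=.094
print("griptop",planez(a,C(160,382),.094),planez(b,D(576,366),.094))
P=[(548,360),(553,345),(604,349),(602,379)]
X=[planez(b,D(*p),.094)[:2] for p in P];print(np.round(X,4))
E
```

```text
head (array([ 0.56660478, -0.04322795,  0.08999678]), [np.float64(0.001212240908776803), np.float64(0.0012122409087768698)])
end (array([0.5659556 , 0.06809214, 0.09026643]), [np.float64(0.0017362597731220453), np.float64(0.0017362597731221277)]) [0.56457362 0.07063356 0.09      ] [0.56591139 0.06584712 0.09      ]
head z.09 [ 0.56580494 -0.04175889  0.09      ] [ 0.56657943 -0.04487399  0.09      ]
sc [[0.4832, -0.3324], [0.5036, -0.2885], [0.5674, -0.32], [0.5442, -0.363]] c [ 0.52458459 -0.32597769]
0.0483 65.1
0.0711 -26.2
0.0489 -118.3
0.0682 153.4
sd [[0.5033, -0.2919], [0.5671, -0.3231], [0.5449, -0.3672], [0.4828, -0.3377]] c [ 0.52454445 -0.32999158]
0.071 -26.1
0.0493 -116.7
0.0688 154.6
0.0503 65.9
griptop [ 0.52678812 -0.32733108  0.094     ] [ 0.5261408  -0.33122853  0.094     ]
[[ 0.5178 -0.3265]
 [ 0.5211 -0.3213]
 [ 0.5372 -0.3275]
 [ 0.533  -0.3383]]
```

>>> {"name": "servo_tool", "arguments": {"plan": [{"xyz":[22.8,-25,1],"twist":[0,0,14.7],"jaw":1},{"xyz":[22.8,-25,1],"twist":[0,0,14.7],"jaw":1},{"xyz":[22.8,-25,1],"twist":[0,0,14.7],"jaw":1},{"xyz":[22.8,-25,1],"twist":[0,0,14.7],"jaw":1},{"xyz":[22.8,-25,1],"twist":[0,0,14.7],"jaw":1},{"xyz":[22.8,-25,1],"twist":[0,0,14.7],"jaw":1},{"xyz":[22.8,-25,1],"twist":[0,0,14.7],"jaw":1},{"xyz":[22.8,-25,1],"twist":[0,0,14.7],"jaw":1},{"xyz":[22.8,-25,1],"twist":[0,0,14.7],"jaw":1},{"xyz":[22.8,-25,1],"twist":[0,0,14.7],"jaw":1}]}}

```text
time_s: 0.98
tool_pos: [0.3233, -0.3266, 0.3949]
tool_rot: [180.0, 0.0, 0.3]
force: [-0.7, 0.3, 0.1]
grip_width: 0.0282
grasp_force: 0.0
```

>>> {"name": "servo_tool", "arguments": {"plan": [{"xyz":[15.7,-29.7,1],"jaw":1},{"xyz":[15.7,-29.7,1],"jaw":1},{"xyz":[15.7,-29.7,1],"jaw":1},{"xyz":[15.7,-29.7,1],"jaw":1},{"xyz":[15.7,-29.7,1],"jaw":1},{"xyz":[15.7,-29.7,1],"jaw":1},{"xyz":[15.7,-29.7,1],"jaw":1},{"xyz":[15.7,-29.7,1],"jaw":1},{"xyz":[15.7,-29.7,1],"jaw":1},{"xyz":[15.7,-29.7,1],"jaw":1}]}}

```text
validation failed for argument at $.pl...
```

```bash
cat >> h.py <<'E'
def wray(c,p):
    K=c["camera_matrix"];q=np.array([p[0]-K[0,2],p[1]-K[1,2]]);r=np.hypot(*q);th=r/K[0,0]
    d=np.r_[q/max(r,1e-9)*np.sin(th),np.cos(th)];d=c["R"].T@d;return -c["R"].T@c["t"],d
def wplane(c,p,z):
    o,d=wray(c,p);return o+d*(z-o[2])/d[2]
def wproj(c,X):
    x=c["R"]@np.asarray(X)+c["t"];th=np.arctan2(np.hypot(x[0],x[1]),x[2]);K=c["camera_matrix"]
    return K[:2,2]+K[0,0]*th*x[:2]/np.hypot(x[0],x[1])
def topdown(c,x0,x1,y0,y1,z,mm):  # rectified: rows = x descending, cols = y descending
    xs=np.arange(x1,x0,-mm/1e3);ys=np.arange(y1,y0,-mm/1e3);X,Y=np.meshgrid(xs,ys,indexing="ij")
    P=np.stack([X,Y,np.full_like(X,z)],-1)@c["R"].T+c["t"];rr=np.hypot(P[...,0],P[...,1]);f=c["camera_matrix"][0,0]*np.arctan2(rr,P[...,2])/rr
    m=(np.stack([P[...,0]*f+c["camera_matrix"][0,2],P[...,1]*f+c["camera_matrix"][1,2]],-1)).astype(np.float32)
    return cv2.remap(c["img"],m[...,0],m[...,1],cv2.INTER_CUBIC)[:,:,::-1]
def snap(n,f):
    from cell import env
    c=env.read_camera(n);np.savez(f"pics/{f}.npz",**c);return c
E
python3 - <<'E'
from h import *
c=snap("wrist","w1")
print(-c["R"].T@c["t"])
im=topdown(c,.48,.68,-.10,.16,.09,.33)
print(im.shape);cv2.imwrite("pics/w1.png",im)
E
```

```text
[ 0.4039304  -0.32568954  0.37365559]
(607, 788, 3)
```

View pics/w1.png

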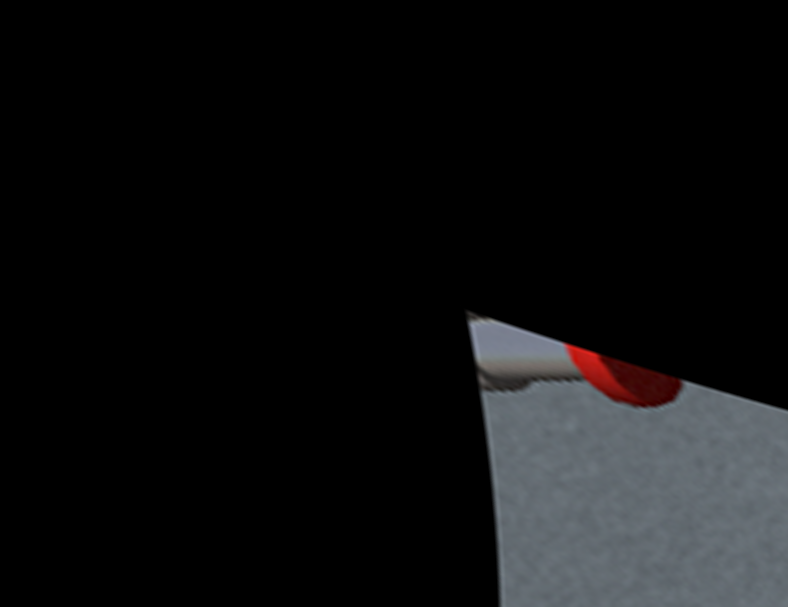

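The move was refused because I left out `twist`, so the picture only catches the head at its edge. I'll resend it.

>>> {"name": "servo_tool", "arguments": {"plan": [{"xyz":[15.7,-29.7,1],"twist":[0,0,0.3],"jaw":1},{"xyz":[15.7,-29.7,1],"twist":[0,0,0.3],"jaw":1},{"xyz":[15.7,-29.7,1],"twist":[0,0,0.3],"jaw":1},{"xyz":[15.7,-29.7,1],"twist":[0,0,0.3],"jaw":1},{"xyz":[15.7,-29.7,1],"twist":[0,0,0.3],"jaw":1},{"xyz":[15.7,-29.7,1],"twist":[0,0,0.3],"jaw":1},{"xyz":[15.7,-29.7,1],"twist":[0,0,0.3],"jaw":1},{"xyz":[15.7,-29.7,1],"twist":[0,0,0.3],"jaw":1},{"xyz":[15.7,-29.7,1],"twist":[0,0,0.3],"jaw":1},{"xyz":[15.7,-29.7,1],"twist":[0,0,0.3],"jaw":1}]}}

```text
time_s: 1.87
tool_pos: [0.48, -0.0318, 0.3846]
tool_rot: [-179.9, -0.0, -0.2]
force: [-0.3, -0.9, 0.8]
grip_width: 0.0004
grasp_force: 0.0
```

```bash
python3 - <<'E'
from h import *
c=snap("wrist","w2")
cv2.imwrite("pics/w2.png",topdown(c,.48,.66,-.10,.14,.09,.32))
a,b=load("scene0"),load("side0")
print("post",tri(a,(371,224),b,(339.4,189)))
E
```

```text
post (array([0.6436885 , 0.01829495, 0.14893897]), [np.float64(0.0019855955014008403), np.float64(0.001985595501400786)])
```

View pics/w2.png

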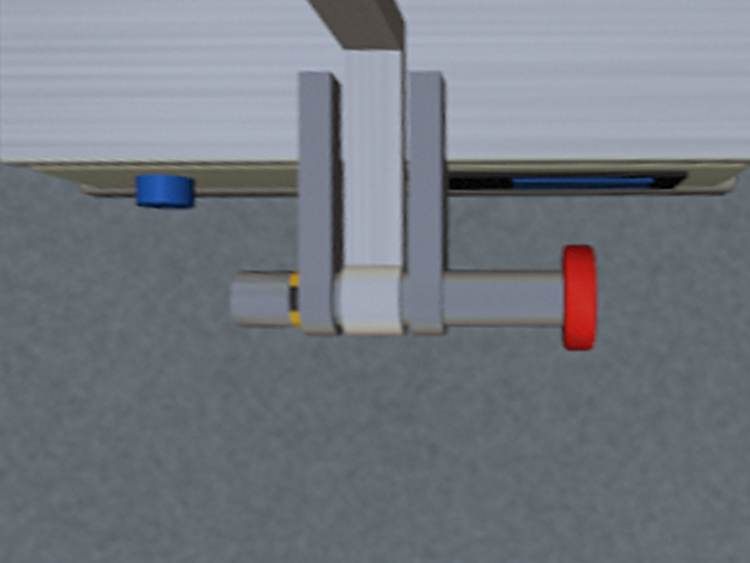

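The pin lies along world y at x≈0.565, with its head's outer face at y≈-0.05. The yellow band with the hole is just emerging at the left ear, column 294, so y≈0.045. Next: move beyond the head and down.

>>> {"name": "servo_tool", "arguments": {"plan": [{"xyz":[4,4,0],"twist":[0,0,0],"jaw":1},{"xyz":[8.5,7,2],"twist":[0,0,0],"jaw":1},{"xyz":[8.5,7,2],"twist":[0,0,0],"jaw":1},{"xyz":[8.5,7,5],"twist":[0,0,0],"jaw":1},{"xyz":[8.5,7,8],"twist":[0,0,0],"jaw":1},{"xyz":[8.5,7,11],"twist":[0,0,0],"jaw":1},{"xyz":[8.5,7,12.3],"twist":[0,0,0],"jaw":1},{"xyz":[8.5,7,12.3],"twist":[0,0,0],"jaw":1},{"xyz":[8.5,7,12.3],"twist":[0,0,0],"jaw":1}]}}

```text
time_s: 2.67
tool_pos: [0.5633, -0.1047, 0.2618]
tool_rot: [180.0, 0.1, -0.5]
force: [0.3, -0.0, 0.4]
grip_width: 0.0007
grasp_force: 0.0
```

>>> {"name": "servo_tool", "arguments": {"plan": [{"xyz":[0.15,-1.5,0],"twist":[0,0,0],"jaw":1},{"xyz":[0.15,-3,0],"twist":[0,0,0],"jaw":1},{"xyz":[0.15,-3.5,0],"twist":[0,0,0],"jaw":1},{"xyz":[0.15,-4,0],"twist":[0,0,0],"jaw":1},{"xyz":[0.15,-4.5,0],"twist":[0,0,0],"jaw":1},{"xyz":[0.15,-5,0],"twist":[0,0,0],"jaw":1},{"xyz":[0.15,-5.5,0],"twist":[0,0,0],"jaw":1},{"xyz":[0.15,-6,0],"twist":[0,0,0],"jaw":1}]}}

```text
time_s: 3.33
tool_pos: [0.566, -0.0465, 0.2632]
tool_rot: [179.7, -0.1, -0.5]
force: [-0.4, -6.4, 4.8]
grip_width: 0.0008
grasp_force: 3.9
```

Contact at 6.4 N, and the pin is sliding. I'll go on in small steps.

>>> {"name": "servo_tool", "arguments": {"plan": [{"xyz":[0,-0.3,0.1],"twist":[0,0,0],"jaw":1},{"xyz":[0,-0.6,0.1],"twist":[0,0,0],"jaw":1},{"xyz":[0,-0.9,0.1],"twist":[0,0,0],"jaw":1},{"xyz":[0,-1.2,0.1],"twist":[0,0,0],"jaw":1},{"xyz":[0,-1.5,0.1],"twist":[0,0,0],"jaw":1},{"xyz":[0,-1.7,0.1],"twist":[0,0,0],"jaw":1}]}}

```text
time_s: 3.83
tool_pos: [0.5662, -0.0292, 0.2624]
tool_rot: [179.7, -0.1, -0.5]
force: [-1.3, -6.2, 6.4]
grip_width: 0.0004
grasp_force: 3.8
```

>>> {"name": "servo_tool", "arguments": {"plan": [{"xyz":[0,-0.2,0],"twist":[0,0,0],"jaw":1},{"xyz":[0,-0.4,0],"twist":[0,0,0],"jaw":1},{"xyz":[0,-0.5,0],"twist":[0,0,0],"jaw":1}]}}

```text
time_s: 4.08
tool_pos: [0.5662, -0.0242, 0.2624]
tool_rot: [179.7, -0.1, -0.5]
force: [-1.1, -5.6, 6.0]
grip_width: -0.0001
grasp_force: 3.7
```

>>> {"name": "servo_tool", "arguments": {"plan": [{"xyz":[0,-0.2,0],"twist":[0,0,0],"jaw":1},{"xyz":[0,-0.4,0],"twist":[0,0,0],"jaw":1},{"xyz":[0,-0.5,0],"twist":[0,0,0],"jaw":1}]}}

```text
time_s: 4.33
tool_pos: [0.5662, -0.0209, 0.2624]
tool_rot: [179.5, -0.1, -0.6]
force: [-2.4, -12.1, 8.6]
grip_width: 0.0005
grasp_force: 6.4
```

>>> {"name": "servo_tool", "arguments": {"plan": [{"xyz":[0,-0.2,0],"twist":[0,0,0],"jaw":1},{"xyz":[0,-0.4,0],"twist":[0,0,0],"jaw":1},{"xyz":[0,-0.4,0],"twist":[0,0,0],"jaw":1}]}}

```text
time_s: 4.58
tool_pos: [0.5663, -0.0201, 0.2625]
tool_rot: [179.3, -0.1, -0.7]
force: [-2.2, -17.2, 7.9]
grip_width: 0.0003
grasp_force: 8.8
```

Position stalled at y=-0.020 while the force rose to 17 N, so the pin is home. Backing off and hovering to view the hole.

>>> {"name": "servo_tool", "arguments": {"plan": [{"xyz":[0,3,0],"twist":[0.5,0,0.5],"jaw":1},{"xyz":[0,3,-3],"twist":[0.5,0,0.5],"jaw":1},{"xyz":[-3,3,-6],"twist":[0.5,0,0.5],"jaw":1},{"xyz":[-7,0,-8],"twist":[0.5,0,0.5],"jaw":1},{"xyz":[-8,-4,-8],"twist":[0.5,0,0.5],"jaw":1},{"xyz":[-8,-8,-8],"twist":[0.5,0,0.5],"jaw":1},{"xyz":[-8,-9,-8],"twist":[0.5,0,0.5],"jaw":1},{"xyz":[-8,-9,-8],"twist":[0.5,0,0.5],"jaw":1},{"xyz":[-8,-9,-8],"twist":[0.5,0,0.5],"jaw":1},{"xyz":[-8,-9,-8],"twist":[0.5,0,0.5],"jaw":1}]}}

```text
time_s: 5.42
tool_pos: [0.4864, 0.0772, 0.3408]
tool_rot: [-179.6, 0.0, -0.9]
force: [-0.5, -0.3, 0.3]
grip_width: 0.0005
grasp_force: 0.0
```

```bash
python3 - <<'E'
from h import *
from cell import env
c=snap("wrist","w3")
o=env.get_obs();print(o["tool_pos"],o["tool_rot"],-c["R"].T@c["t"])
cv2.imwrite("pics/w3.png",topdown(c,.53,.60,.01,.12,.099,.15))
E
```

```text
[0.48646968 0.07687226 0.34063771] [-1.79536953e+02  1.51604479e-02 -9.85637029e-01] [0.56697081 0.07652384 0.31959611]
```

View pics/w3.png

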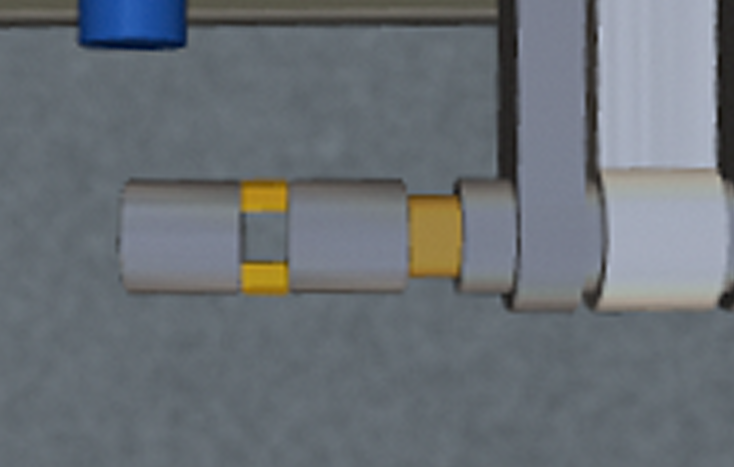

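The hole is at column 265, row 238, which is (0.5643, 0.0802), and the pin is level along y. Now to the clip.

>>> {"name": "servo_tool", "arguments": {"plan": [{"xyz":[-2.6,37.1,4],"twist":[0,0,25],"jaw":0.5},{"xyz":[-2.6,37.1,4],"twist":[0,0,25],"jaw":0.5},{"xyz":[-2.6,37.1,4],"twist":[0,0,25],"jaw":0.5},{"xyz":[-2.6,37.1,4],"twist":[0,0,25],"jaw":0.5},{"xyz":[-2.6,37.1,4],"twist":[0,0,25],"jaw":0.5},{"xyz":[-2.6,37.1,4],"twist":[0,0,25],"jaw":0.5},{"xyz":[-2.6,37.1,4],"twist":[0,0,25],"jaw":0.5},{"xyz":[-2.6,37.1,4],"twist":[0,0,25],"jaw":0.5},{"xyz":[-2.6,37.1,4],"twist":[0,0,25],"jaw":0.5},{"xyz":[-2.6,37.1,4],"twist":[0,0,25],"jaw":0.5}]}}

```text
time_s: 6.3
tool_pos: [0.4504, -0.3026, 0.2959]
tool_rot: [-179.8, 0.3, -26.7]
force: [-0.2, 0.2, -0.3]
grip_width: 0.0432
grasp_force: 0.0
```

>>> {"name": "servo_tool", "arguments": {"plan": [{"xyz":[0,0,0],"twist":[0,0,0],"jaw":0.5},{"xyz":[0,0,0],"twist":[0,0,0],"jaw":0.5}]}}

```text
time_s: 6.47
tool_pos: [0.4541, -0.2923, 0.297]
tool_rot: [-179.5, 0.3, -26.0]
force: [-0.1, 0.4, 0.0]
grip_width: 0.0435
grasp_force: 0.0
```

```bash
python3 - <<'E'
from h import *
from cell import env
c=snap("wrist","w4");o=env.get_obs();print(o["tool_pos"],o["tool_rot"])
T=topdown(c,.48,.58,-.38,-.28,.094,.2)
hsv=cv2.cvtColor(T,cv2.COLOR_BGR2HSV).astype(int)
m=((hsv[...,0]>3)&(hsv[...,0]<20)&(hsv[...,1]>150)&(hsv[...,2]>90)).astype(np.uint8)
r=cv2.minAreaRect(np.argwhere(m)[:,::-1].astype(np.float32));print(r)
print("c",.58-r[0][1]*.0002,-.28-r[0][0]*.0002)
cv2.imwrite("pics/w4.png",T)
E
```

```text
[ 0.45465898 -0.29123608  0.29728783] [-179.50606047    0.25448494  -25.84024491]
((245.20001220703125, 275.60003662109375), (66.18760681152344, 87.65385437011719), 26.56505012512207)
c 0.5248799926757812 -0.3290400024414063
```

View pics/w4.png

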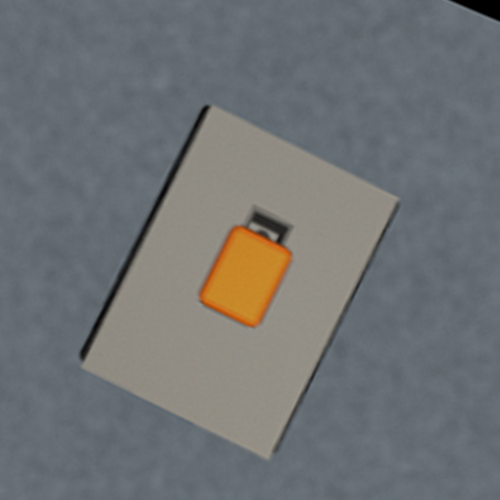

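The grip is centred at (0.5249, -0.3290) with yaw -26.6° and its bow on the far side. Descending over it.

>>> {"name": "servo_tool", "arguments": {"plan": [{"xyz":[4,0.2,0],"twist":[-0.5,0,0.7],"jaw":0.5},{"xyz":[8,0.35,0],"twist":[-0.5,0,0.7],"jaw":0.5},{"xyz":[8,0.35,0.5],"twist":[-0.5,0,0.7],"jaw":0.5},{"xyz":[8,0.35,1.5],"twist":[-0.5,0,0.7],"jaw":0.5},{"xyz":[8,0.35,2.5],"twist":[-0.5,0,0.7],"jaw":0.5},{"xyz":[8,0.35,3.5],"twist":[-0.5,0,0.7],"jaw":0.5},{"xyz":[8,0.35,4.4],"twist":[-0.5,0,0.7],"jaw":0.5},{"xyz":[8,0.35,4.8],"twist":[-0.5,0,0.7],"jaw":0.5},{"xyz":[8,0.35,4.8],"twist":[-0.5,0,0.7],"jaw":0.5},{"xyz":[8,0.35,4.8],"twist":[-0.5,0,0.7],"jaw":0.5}]}}

```text
time_s: 7.35
tool_pos: [0.5249, -0.3292, 0.2493]
tool_rot: [179.9, 0.2, -26.5]
force: [0.7, 0.1, -0.1]
grip_width: 0.0436
grasp_force: 0.0
```

```bash
python3 - <<'E'
from cell import env
o=env.get_obs();print(o["tool_pos"],o["tool_rot"],o["force"])
E
```

```text
[ 0.52485432 -0.32921279  0.24927874] [179.93274666   0.22040373 -26.54922693] [ 0.6554016   0.10700223 -0.07476515]
```

>>> {"name": "servo_tool", "arguments": {"plan": [{"xyz":[0,0,0],"twist":[0,0,0],"jaw":1},{"xyz":[0,0,0],"twist":[0,0,0],"jaw":1},{"xyz":[0,0,0],"twist":[0,0,0],"jaw":1},{"xyz":[0,0,0],"twist":[0,0,0],"jaw":1},{"xyz":[0,0,0],"twist":[0,0,0],"jaw":1},{"xyz":[0,0,0],"twist":[0,0,0],"jaw":1},{"xyz":[0,0,0],"twist":[0,0,0],"jaw":1}], "newtons": 35}}

```text
time_s: 7.93
tool_pos: [0.5252, -0.3294, 0.2493]
tool_rot: [179.9, 0.2, -26.5]
force: [0.7, -0.6, -0.3]
grip_width: 0.0136
grasp_force: 35.0
```

>>> {"name": "servo_tool", "arguments": {"plan": [{"xyz":[0,0,-1],"twist":[0,0,0],"jaw":1},{"xyz":[0,0,-2],"twist":[0,0,0],"jaw":1},{"xyz":[0,0,-4],"twist":[0,0,0],"jaw":1},{"xyz":[0,0,-6],"twist":[0,0,0],"jaw":1},{"xyz":[0,0,-8],"twist":[0,0,0],"jaw":1},{"xyz":[0,0,-8.5],"twist":[0,0,0],"jaw":1},{"xyz":[0,0,-8.5],"twist":[0,0,0],"jaw":1}]}}

```text
time_s: 8.52
tool_pos: [0.5262, -0.3295, 0.337]
tool_rot: [179.9, -0.1, -26.5]
force: [0.7, -0.6, -0.3]
grip_width: 0.0136
grasp_force: 35.0
```

>>> {"name": "servo_tool", "arguments": {"plan": [{"xyz":[-1,-2,-4],"twist":[0,0,0],"jaw":1},{"xyz":[-14.7,-38.5,-4],"twist":[0,0,-26.5],"jaw":1},{"xyz":[-14.7,-38.5,-4],"twist":[0,0,-26.5],"jaw":1},{"xyz":[-14.7,-38.5,-4],"twist":[0,0,-26.5],"jaw":1},{"xyz":[-14.7,-38.5,-4],"twist":[0,0,-26.5],"jaw":1},{"xyz":[-14.7,-38.5,-4],"twist":[0,0,-26.5],"jaw":1},{"xyz":[-14.7,-38.5,-4],"twist":[0,0,-26.5],"jaw":1},{"xyz":[-14.7,-38.5,-4],"twist":[0,0,-26.5],"jaw":1},{"xyz":[-14.7,-38.5,-4],"twist":[0,0,-26.5],"jaw":1},{"xyz":[-14.7,-38.5,-4],"twist":[0,0,-26.5],"jaw":1}]}}

```text
time_s: 9.35
tool_pos: [0.5638, 0.0657, 0.3732]
tool_rot: [-180.0, 0.3, -0.1]
force: [0.8, 0.2, -1.2]
grip_width: 0.0137
grasp_force: 35.0
```

>>> {"name": "servo_tool", "arguments": {"plan": [{"xyz":[0,0,0],"twist":[0,0,0],"jaw":1},{"xyz":[0,0,0],"twist":[0,0,0],"jaw":1},{"xyz":[0,0,0],"twist":[0,0,0],"jaw":1},{"xyz":[0,0,0],"twist":[0,0,0],"jaw":1}]}}

```text
time_s: 9.68
tool_pos: [0.5644, 0.062, 0.3733]
tool_rot: [180.0, 0.3, -0.2]
force: [-0.2, 0.3, -0.3]
grip_width: 0.0139
grasp_force: 35.0
```

>>> {"name": "servo_tool", "arguments": {"plan": [{"xyz":[0.1,-1,1],"twist":[0,0,-0.2],"jaw":1},{"xyz":[0.2,-1.8,2.5],"twist":[0,0,-0.2],"jaw":1},{"xyz":[0.2,-1.8,2.5],"twist":[0,0,-0.2],"jaw":1},{"xyz":[0.2,-1.8,2.5],"twist":[0,0,-0.2],"jaw":1},{"xyz":[0.2,-1.8,2.5],"twist":[0,0,-0.2],"jaw":1}]}}

```text
time_s: 10.1
tool_pos: [0.5665, 0.0812, 0.3492]
tool_rot: [-180.0, 0.2, 0.1]
force: [0.4, 0.3, -1.0]
grip_width: 0.0139
grasp_force: 35.0
```

```bash
python3 - <<'E'
from h import *
from cell import env
w=snap("wrist","w5");a=snap("scene","a5");b=snap("side","b5")
o=env.get_obs();print(o["tool_pos"],o["tool_rot"],o["force"])
tip=o["tool_pos"]+[-.002,0,-.233]
H=[.5643,.0802,.099]
pw=wproj(w,H);pa=proj(a,H);pb=proj(b,H);print(pw,pa,pb,wproj(w,tip),proj(a,tip),proj(b,tip))
def cr(c,p,s,w=400,h=300):
    ww,hh=w//s,h//s;x,y=int(p[0])-ww//2,int(p[1])-hh//2;print("org",x,y);return cv2.resize(crop(c,x,y,ww,hh,s),(w,h))
im=np.zeros((600,800,3),np.uint8)
im[:300,:400]=cr(a,pa,8);im[:300,400:]=cr(b,pb,8);im[300:,:]=cr(w,pw,5,800,300)
cv2.imwrite("pics/z5.png",im)
E
```

```text
[0.56665207 0.08135856 0.34982759] [-1.79966405e+02  1.54998230e-01  9.87000637e-02] [ 0.15050898  0.01746029 -0.69765038]
[323.41413737 259.72124509] [362.28688859 210.83812482] [295.75982114 195.8546935 ] [321.67939757 269.13066509] [363.05834613 204.6145325 ] [295.61668164 189.3049254 ]
org 337 192
org 270 177
org 243 229
```

View pics/z5.png

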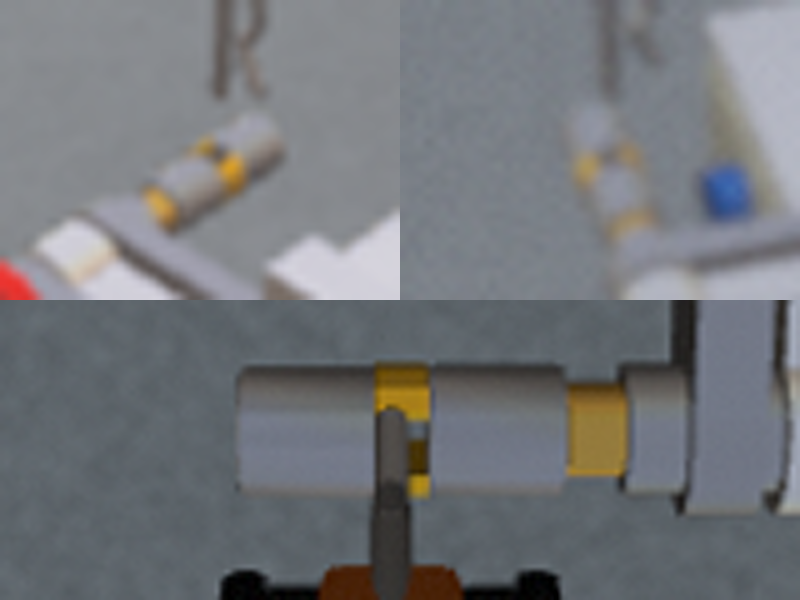

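The leg's wire is at column 393 and the hole at column 402, so the clip is about 1.1 mm too far along +y; across the pin they agree. I'll correct and descend near to the mouth.

>>> {"name": "servo_tool", "arguments": {"plan": [{"xyz":[0,0.1,0.5],"twist":[0,0,0],"jaw":1},{"xyz":[0,0.1,1],"twist":[0,0,0],"jaw":1},{"xyz":[0,0.1,1.3],"twist":[0,0,0],"jaw":1},{"xyz":[0,0.1,1.3],"twist":[0,0,0],"jaw":1},{"xyz":[0,0.1,1.3],"twist":[0,0,0],"jaw":1}]}}

```text
time_s: 10.67
tool_pos: [0.5662, 0.0809, 0.3358]
tool_rot: [-180.0, 0.3, 0.2]
force: [-0.7, -0.3, -1.3]
grip_width: 0.0138
grasp_force: 35.0
```

```bash
cat > s.py <<'E'
from cell import env
import numpy as np
o=env.get_obs();print(np.round(o["tool_pos"],4),np.round(o["tool_rot"],2),np.round(o["force"],2),np.round(o["wrist_torque"],3),o["grip_width"])
E
python3 s.py
```

```text
[0.5662 0.0809 0.3358] [-1.7995e+02  2.6000e-01  1.6000e-01] [-0.75 -0.26 -1.26] [ 0.005  0.053 -0.016] 0.013828447553916118
```

>>> {"name": "servo_tool", "arguments": {"plan": [{"xyz":[0,0.06,0],"twist":[0,0,0],"jaw":1},{"xyz":[0,0.06,0.2],"twist":[0,0,0],"jaw":1},{"xyz":[0,0.06,0.4],"twist":[0,0,0],"jaw":1},{"xyz":[0,0.06,0.6],"twist":[0,0,0],"jaw":1},{"xyz":[0,0.06,0.6],"twist":[0,0,0],"jaw":1}]}}

```text
time_s: 11.08
tool_pos: [0.5661, 0.0803, 0.3297]
tool_rot: [-180.0, 0.3, 0.2]
force: [0.0, 0.9, -1.8]
grip_width: 0.0138
grasp_force: 35.0
```

>>> {"name": "servo_tool", "arguments": {"plan": [{"xyz":[0,0,0.15],"twist":[0,0,0],"jaw":1},{"xyz":[0,0,0.3],"twist":[0,0,0],"jaw":1},{"xyz":[0,0,0.45],"twist":[0,0,0],"jaw":1},{"xyz":[0,0,0.45],"twist":[0,0,0],"jaw":1}]}}

```text
time_s: 11.42
tool_pos: [0.5661, 0.0803, 0.3253]
tool_rot: [-180.0, 0.2, 0.2]
force: [-0.2, -0.1, -0.1]
grip_width: 0.0139
grasp_force: 35.0
```

No contact force with the tip about 7 mm below the mouth, so it looks to be in the hole. I'll continue to just before the bow meets the pin.

>>> {"name": "servo_tool", "arguments": {"plan": [{"xyz":[0,0,0.2],"twist":[0,0,0],"jaw":1},{"xyz":[0,0,0.4],"twist":[0,0,0],"jaw":1},{"xyz":[0,0,0.6],"twist":[0,0,0],"jaw":1},{"xyz":[0,0,0.8],"twist":[0,0,0],"jaw":1},{"xyz":[0,0,1],"twist":[0,0,0],"jaw":1},{"xyz":[0,0,1.2],"twist":[0,0,0],"jaw":1},{"xyz":[0,0,1.2],"twist":[0,0,0],"jaw":1}]}}

```text
time_s: 12.0
tool_pos: [0.566, 0.0803, 0.3132]
tool_rot: [-180.0, 0.3, 0.2]
force: [0.0, -0.2, -0.4]
grip_width: 0.0138
grasp_force: 35.0
```

```bash
python3 - <<'E'
import s
from h import *
w=snap("wrist","w6");a=snap("scene","a6");b=snap("side","b6")
H=[.5643,.0802,.105]
def cr(c,p,s,w=400,h=300):
    ww,hh=w//s,h//s;x,y=int(p[0])-ww//2,int(p[1])-hh//2;return cv2.resize(crop(c,x,y,ww,hh,s),(w,h))
im=np.zeros((600,800,3),np.uint8)
im[:300,:400]=cr(a,proj(a,H),8);im[:300,400:]=cr(b,proj(b,H),8);im[300:,:]=cr(w,wproj(w,H),5,800,300)
cv2.imwrite("pics/z6.png",im)
E
```

```text
[0.566  0.0803 0.3132] [-1.7995e+02  2.7000e-01  1.6000e-01] [ 0.03 -0.19 -0.42] [ 0.033 -0.016 -0.016] 0.013784197205350507
```

View pics/z6.png

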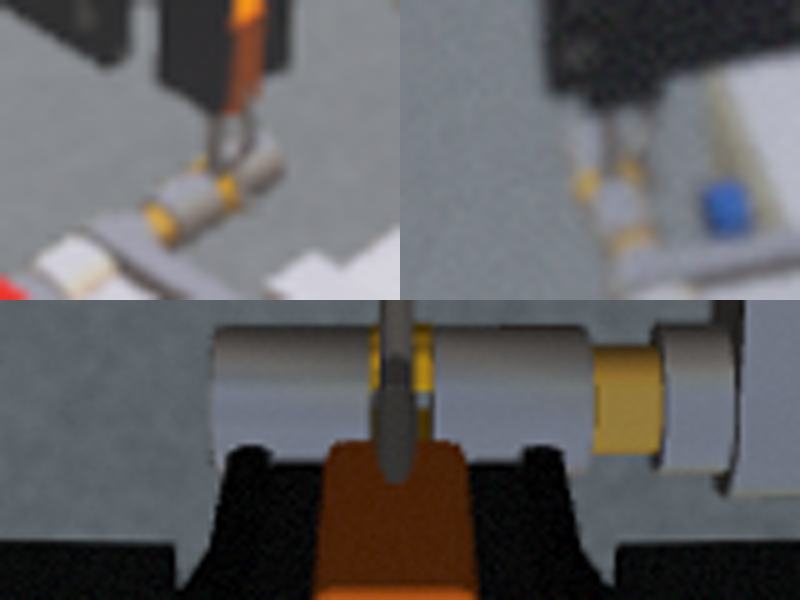

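The leg is in the hole with the bow poised over the far side of the pin. Pressing down gently.

>>> {"name": "servo_tool", "arguments": {"plan": [{"xyz":[0,0.05,0.1],"twist":[0,0,0],"jaw":1},{"xyz":[0,0.05,0.25],"twist":[0,0,0],"jaw":1},{"xyz":[0,0.05,0.4],"twist":[0,0,0],"jaw":1},{"xyz":[0,0.05,0.5],"twist":[0,0,0],"jaw":1},{"xyz":[0,0.05,0.6],"twist":[0,0,0],"jaw":1}]}}

```text
time_s: 12.57
tool_pos: [0.5667, 0.0799, 0.308]
tool_rot: [-179.9, 0.1, 0.2]
force: [1.7, 1.0, 1.8]
grip_width: 0.0137
grasp_force: 35.0
```

>>> {"name": "servo_tool", "arguments": {"plan": [{"xyz":[0,0,0.1],"twist":[0,0,0],"jaw":1},{"xyz":[0,0,0.2],"twist":[0,0,0],"jaw":1},{"xyz":[0,0,0.3],"twist":[0,0,0],"jaw":1},{"xyz":[0,0,0.4],"twist":[0,0,0],"jaw":1}]}}

```text
time_s: 12.9
tool_pos: [0.5669, 0.08, 0.3045]
tool_rot: [-179.9, 0.1, 0.2]
force: [3.2, 0.2, 1.9]
grip_width: 0.0138
grasp_force: 35.0
```

>>> {"name": "servo_tool", "arguments": {"plan": [{"xyz":[0,0,0.1],"twist":[0,0,0],"jaw":1},{"xyz":[0,0,0.2],"twist":[0,0,0],"jaw":1},{"xyz":[0,0,0.3],"twist":[0,0,0],"jaw":1},{"xyz":[0,0,0.4],"twist":[0,0,0],"jaw":1}]}}

```text
time_s: 13.23
tool_pos: [0.5666, 0.0799, 0.2998]
tool_rot: [-179.9, 0.1, 0.2]
force: [5.1, 0.4, 1.1]
grip_width: 0.0133
grasp_force: 35.0
```

>>> {"name": "servo_tool", "arguments": {"plan": [{"xyz":[0,0,0.1],"twist":[0,0,0],"jaw":1},{"xyz":[0,0,0.2],"twist":[0,0,0],"jaw":1},{"xyz":[0,0,0.3],"twist":[0,0,0],"jaw":1},{"xyz":[0,0,0.4],"twist":[0,0,0],"jaw":1}]}}

```text
time_s: 13.57
tool_pos: [0.5661, 0.0796, 0.2948]
tool_rot: [-180.0, 0.2, 0.2]
force: [5.0, -0.3, -2.5]
grip_width: 0.0139
grasp_force: 35.0
```

It has snapped over, with Fz now pulling down. Going on until the grip nearly touches.

>>> {"name": "servo_tool", "arguments": {"plan": [{"xyz":[0,0,0.1],"twist":[0,0,0],"jaw":1},{"xyz":[0,0,0.2],"twist":[0,0,0],"jaw":1},{"xyz":[0,0,0.3],"twist":[0,0,0],"jaw":1},{"xyz":[0,0,0.35],"twist":[0,0,0],"jaw":1},{"xyz":[0,0,0.35],"twist":[0,0,0],"jaw":1}]}}

```text
time_s: 13.98
tool_pos: [0.5657, 0.0796, 0.2914]
tool_rot: [-180.0, 0.3, 0.2]
force: [3.7, -0.6, -2.3]
grip_width: 0.0134
grasp_force: 35.0
```

>>> {"name": "servo_tool", "arguments": {"plan": [{"xyz":[0,0,0.1],"twist":[0,0,0],"jaw":1},{"xyz":[0,0,0.15],"twist":[0,0,0],"jaw":1},{"xyz":[0,0,0.15],"twist":[0,0,0],"jaw":1}]}}

```text
time_s: 14.23
tool_pos: [0.5658, 0.0799, 0.2903]
tool_rot: [-180.0, 0.3, 0.2]
force: [2.1, -0.1, -1.8]
grip_width: 0.0137
grasp_force: 35.0
```

>>> {"name": "servo_tool", "arguments": {"plan": [{"xyz":[0,0,0.08],"twist":[0,0,0],"jaw":1},{"xyz":[0,0,0.13],"twist":[0,0,0],"jaw":1},{"xyz":[0,0,0.13],"twist":[0,0,0],"jaw":1}]}}

```text
time_s: 14.48
tool_pos: [0.5658, 0.08, 0.2892]
tool_rot: [-180.0, 0.3, 0.2]
force: [0.9, -0.2, -0.6]
grip_width: 0.0137
grasp_force: 35.0
```

```bash
python3 s.py
```

```text
[0.5658 0.08   0.2892] [-1.7996e+02  2.9000e-01  1.7000e-01] [ 0.86 -0.19 -0.57] [-0.02  -0.416 -0.068] 0.01371414654166954
```

>>> {"name": "servo_tool", "arguments": {"plan": [{"xyz":[0,0,0.05],"twist":[0,0,0],"jaw":1},{"xyz":[0,0,0.08],"twist":[0,0,0],"jaw":1},{"xyz":[0,0,0.08],"twist":[0,0,0],"jaw":1},{"xyz":[0,0,0.08],"twist":[0,0,0],"jaw":1}]}}

```text
time_s: 14.82
tool_pos: [0.5658, 0.08, 0.2885]
tool_rot: [-180.0, 0.3, 0.2]
force: [1.1, 0.6, -1.0]
grip_width: 0.0139
grasp_force: 35.0
```

Now release with a small opening and retract.

>>> {"name": "servo_tool", "arguments": {"plan": [{"xyz":[0,0,0.08],"twist":[0,0,0],"jaw":0.65},{"xyz":[0,0,0],"twist":[0,0,0],"jaw":0.65},{"xyz":[0,0,0],"twist":[0,0,0],"jaw":0.65},{"xyz":[0,0,0],"twist":[0,0,0],"jaw":0.65},{"xyz":[0,0,0],"twist":[0,0,0],"jaw":0.65}]}}

```text
time_s: 15.23
tool_pos: [0.5661, 0.0799, 0.2886]
tool_rot: [-180.0, 0.2, 0.2]
force: [-0.7, 0.3, -0.0]
grip_width: 0.0297
grasp_force: 0.0
```

>>> {"name": "servo_tool", "arguments": {"plan": [{"xyz":[0,0,-1],"twist":[0,0,0],"jaw":0.65},{"xyz":[0,0,-3],"twist":[0,0,0],"jaw":0.65},{"xyz":[0,0,-6],"twist":[0,0,0],"jaw":0.65},{"xyz":[-4,0,-7],"twist":[0,0,0],"jaw":0.65},{"xyz":[-8,0,-7],"twist":[0,0,0],"jaw":0.65},{"xyz":[-12,0,-7],"twist":[0,0,0],"jaw":0.65},{"xyz":[-12,0,-7],"twist":[0,0,0],"jaw":0.65},{"xyz":[-12,0,-7],"twist":[0,0,0],"jaw":0.65}]}}

```text
time_s: 15.9
tool_pos: [0.4445, 0.0798, 0.3602]
tool_rot: [179.8, 0.1, 0.2]
force: [0.3, -0.4, 0.2]
grip_width: 0.0302
grasp_force: 0.0
```

```bash
python3 - <<'E'
import s
from h import *
w=snap("wrist","w7");a=snap("scene","a7");b=snap("side","b7")
H=[.5643,.0802,.105]
def cr(c,p,s,w=400,h=300):
    ww,hh=w//s,h//s;x,y=int(p[0])-ww//2,int(p[1])-hh//2;return cv2.resize(crop(c,x,y,ww,hh,s),(w,h))
im=np.zeros((600,800,3),np.uint8)
im[:300,:400]=cr(a,proj(a,H),8);im[:300,400:]=cr(b,proj(b,H),8);im[300:,:]=cr(w,wproj(w,H),5,800,300)
cv2.imwrite("pics/z7.png",im)
E
```

```text
[0.4445 0.0798 0.3602] [1.7977e+02 6.0000e-02 1.6000e-01] [ 0.34 -0.43  0.15] [ 0.034 -0.035  0.016] 0.03022119005396253
```

View pics/z7.png

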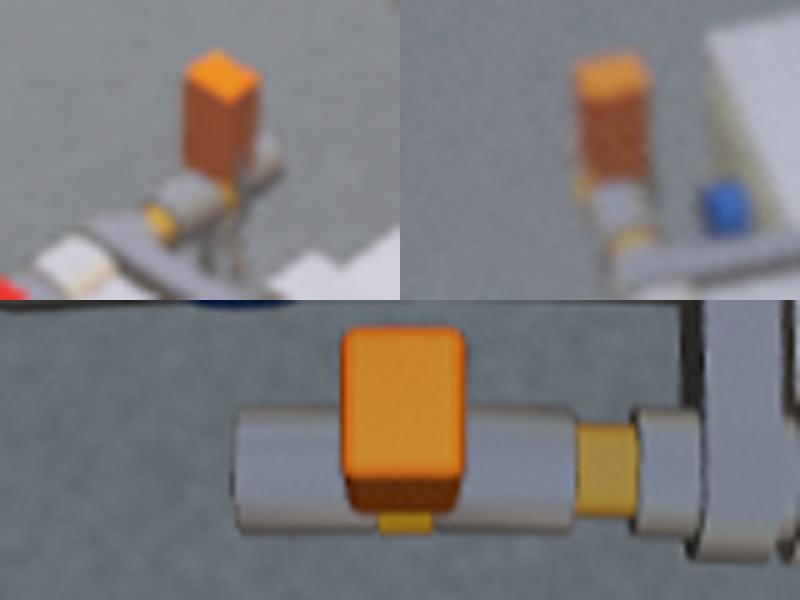

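The clip stands upright on the pin with its grip close to it. The leg and bow show below the pin, and the pin end is the same distance from the ear as before. Handing in.

```bash
python3 -c "
from cell import env
print(env.sign_off())"
```

```text
the job is handed in; nothing more can be done
None
```

The locking pin is fully home and the orange spring clip is snapped round it and released, with its grip close to the pin and nothing else moved; I handed the job in at about 16 s of the 72 s, but sign-off gave no verdict.

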